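# Set the near chart out for the patient

### The job

Set the near-vision chart, the flat board printed with rings that lies in the middle of the instrument table, ready for the patient on the far side to take: push it with the fingertips across the table, without gripping or lifting it, until about 3 cm of it sticks out past the far edge, one long side leading and square to the edge. Leave it lying flat and still, and leave the other things on the table where they are.

Things in the scene. Friction and masses are not known exactly. Their poses are not given: they have to be found in the camera images.
- stand: The instrument table: fixed, plain laminate top 380 mm deep (x) by 780 mm wide (y), 25 mm thick, on one pedestal. Origin at the centre of the top's upper face, which is level, 50 mm above the robot's desk; x points across it, away from the robot, to the patient's edge; y along that edge; z up.
- edge (a point): Middle of the instrument table's far edge, the patient's edge, at the height of its upper face. Its x axis points out over the edge towards the patient, square to the edge; y runs along the edge.
- chart: The near-vision chart: a loose flat white rigid board, 95 mm (x) by 140 mm (y) by 6 mm thick, about 90 g, with rows of small black gapped rings printed on its upper face, lying flat on the instrument table. Origin at the centre of its underside, so its upper face is 6 mm above it; x across its short side, towards the patient, y along its long side, z up. It starts turned up to 0.35 rad to either side of the table. It slides when pushed on its edge with less than 2 N.
- drops_small: Bystander: white eye-drop bottle standing upright, 28 mm across, 62 mm tall; origin at the centre of its foot.
- drops_tall: Bystander: amber eye-drop bottle with a white cap, standing upright, 34 mm across, 85 mm tall; origin at the centre of its foot.
- gallipot: Bystander: small open steel bowl, 76 mm across the rim, 36 mm tall; origin at the centre of its foot.
- torch: Bystander: metal pen torch lying flat, 150 mm long along its x, 15 mm thick; origin under its middle.
- occluder: Bystander: flat black eye-cover paddle lying down, 225 mm long along its x, 5 mm thick, round blade 68 mm across at +x; origin on its underside, near the middle.
- ruler: Bystander: white millimetre ruler lying flat, 170 mm (x) by 28 mm (y) by 4 mm; origin at the centre of its underside.
- tissues: Bystander: white tissue box with a blue band, 225 mm (x) by 115 mm (y), 75 mm tall (105 mm with its tissue); origin at the centre of its underside.

How it is judged:
By the outcome, as a careful person would: the job done as asked, in the order asked, and still so for the second after the job is handed in, with the robot touching nothing.
It also fails if it takes over 38 s, if anything falls off the work surface, if the arm or the gripper's body presses on something with over 40 N, if the wrist force passes 120 N, or if a joint passes its speed limit or range.

### The arm

A 7-joint arm with a two-finger parallel gripper is mounted at the origin on the work surface. World frame = base frame: x ahead of the robot, y to its left, z up, the work surface at z = 0. Lengths are in m, angles in rad, forces in N, time in s.
With the tool pointing down it reaches from about 0.425 to 0.875 m from the base axis. Payload 8.4 kg.
Tool frame: the origin (TCP) lies between the finger pads; the fingertips stand 17 mm ahead of it and the grasp point (between the pads) lies 2 mm behind it; z points along the fingers, y is the line along which they close (so a half turn about z gives the same grasp; the last joint's range is limited). The gripper opens to 85 mm and grips with 20 to 120 N. Pads are 22 mm wide; open, the fingers measure 114 mm over their backs; the gripper's body (76 mm by 85 mm) begins 54 mm behind the grasp point. The pads swing forward as they close: fully open they stand 13 mm farther back than shut.
Start: joints at [1.175, 0.333, 0.04, 1.465, -0.013, 1.343, -0.059], TCP at [0.19, -0.622, 0.248] pointing down, gripper open.
Joint ranges: [-2.58, 2.58], [-0.38, 2.09], [-1.3, 1.39], [0.25, 2.4], [-1.5, 4.64], [0.08, 2.09], [-2.65, 2.65]. Speed limits (rad/s): [2.22, 2.22, 2.79, 2.79, 3.14, 3.14, 3.14].

### API

Orientations are given as [roll, pitch, yaw] about the fixed x, y, z axes, in that order (R = Rz(yaw) Ry(pitch) Rx(roll)).
In Python, from bench import env gives the robot as it stands. The module is installed in compiled form; this text tells all that it offers.
- The arm moves only by the tool apply_moves, never from a script. Its argument "series" is a list of rows, each a list of 7 numbers: the finger opening in mm, from 0 to 85.4, then the shift along the tool's x, y, z in mm, then the turn, a rotation vector about the tool's x, y, z in degrees. A call has 1 to 20 rows; each row is the pose to reach, as a shift and turn from the pose commanded when the call began, along the tool's axes at that moment; what a row does not reach only later rows make up. A row lasts 1/12 s, in which the tool goes at most 41.7 mm and 7.16 degrees, less where a joint would pass 70% of its speed; a pose out of reach is approached as far as the arm can. A call with a gripper value outside its range is refused whole. The fingers move at their own pace and stop on an object; "grip_force" is the grip in N (left out, the last holds). Time passes only in rows, so rows that repeat a pose let the fingers close. It gives the time, the measured TCP pose, the force, the opening and the grip force at its end, in the units of the state.
- env.sense(): the state, without advancing time (a new reading comes with each control period).
- env.read_camera(name): name is "side" or "top" or "wrist"; returns a dict with "image" (480x640x3 uint8, red, green, blue), "range_z" (480x640 float32, m along the optical axis (not along the pixel's ray), 0 where there is no reading), "mtx" (3x3 intrinsics, pixels), "position" and "rotation" of the camera in the world. Camera axes: x right, y down, z forward; pixel columns grow to the right and rows downward; lengths in m; the calibration is good to about 2 mm. The wrist camera is an equidistant fisheye: a pixel r from the principal point sees the ray r / f radians off the axis. A picture is of the moment at which its call begins.
- env.close_job(): hands the job in; it is judged then, once.
Trained networks look in a picture, given as the dict that the camera call returned (one of the last four; its "shot" number tells which), for a name from the list of things; names that differ only in an ending like _2 or _b are one class to them, and where a whole thing is asked for, a point or a joint stands for the part that bears it (a point fixed in the world has none). Each returns a list of dicts, best first, with "p" (0 to 1); they miss things now and then, are a little off and sometimes report something else, mostly with a low value. They report only what shows in the picture. A call takes as long as a camera call.
- env.boxes_of(label, picture): "centre" ([column, row] in pixels, amid what is visible of it).
- env.outline_of(label, picture): "mask" (480x640 bool, what is visible of it) and "centre" ([column, row] in pixels, amid what is visible of it).
The state is a dict: "t": time; "joint_positions": joint angles; "qvel": joint speeds; "tau": joint torques, N m; "eef_pos": TCP position; "tcp_rot": TCP orientation; "contact_force": force on the tool from outside, world axes, zero at the start; "ft_torque": the same for the moment, N m; "finger_gap": finger opening in m; "finger_force": force on a finger pad.
Only numpy, scipy, OpenCV 4.12 (cv2) and the standard library are available. Lean on these libraries where they do the work, as an engineer would, in place of code of your own. Each camera call takes 0.05 s, during which the arm holds its last target. There are 200 camera calls.

## Working session

There is one attempt and no reset: what is moved stays moved. The work goes in short steps, Python scripts to look and compute and a tool call to move; the robot and the scene stay as the last step left them, time stands still between calls to the robot, and variables do not carry over. Pictures are saved under pics/ and viewed, at most 10 in all, crops included, and the job is handed in when it is done.

Besides the shell and the picture viewer there is one more tool, called after "Request:" in YAML: its name, and indented under it one key for each argument. apply_moves: Moves the arm, as the interface text tells. Its arguments: {"type":"object","properties":{"series":{"type":"array"},"grip_force":{"type":"number"}},"required":["series"]}

```bash
mkdir -p pics
cat > h.py <<'E'
import numpy as np, cv2
from bench import env
def world(p, m):
    r,c=np.nonzero(m); z=p["range_z"][r,c]; k=z>0; r,c,z=r[k],c[k],z[k]
    K=np.array(p["mtx"]); X=np.stack([(c-K[0,2])/K[0,0]*z,(r-K[1,2])/K[1,1]*z,z],1)
    return X@np.array(p["rotation"]).T+np.array(p["position"])
E
python3 - <<'E'
from h import *
s=env.sense(); print(s["eef_pos"],s["tcp_rot"],s["t"])
p=env.read_camera("top"); cv2.imwrite("pics/top1.png",p["image"][:,:,::-1])
print(p["position"],p["rotation"],p["mtx"])
for n in ["stand","chart","drops_small","drops_tall","gallipot","torch","occluder","ruler","tissues"]:
    for o in env.outline_of(n,p)[:2]:
        w=world(p,o["mask"]); 
        if len(w)<10: continue
        R=cv2.minAreaRect((w[:,:2]*1000).astype(np.float32))
        print(n,round(o["p"],2),np.round(o["centre"]),len(w),"med",np.round(np.median(w,0),3),"z95",np.round(np.percentile(w[:,2],95),3),np.round(R[0]),np.round(R[1]),round(R[2],1), np.round(w.min(0),3),np.round(w.max(0),3))
E
```

```text
[ 0.18995965 -0.62117162  0.24740103] [-3.13995650e+00  9.03856993e-05  2.96794627e-01] 0.0
[0.34852424 0.04106584 1.32685066] [-2.97090085 -0.02283274 -1.57043805] [[600.89688378   0.         320.01211036]
 [  0.         600.89688378 230.05085663]
 [  0.           0.           1.        ]]Traceback (most recent call last):
  File "<stdin>", line 7, in <module>
  File "h.py", line 6, in world
    return X@np.array(p["rotation"]).T+np.array(p["position"])
           ~~~~~~~~~~~~~~~~~~~~~~~~~~~^~~~~~~~~~~~~~~~~~~~~~~~
ValueError: operands could not be broadcast together with shapes (50493,) (3,)
```

View pics/top1.png

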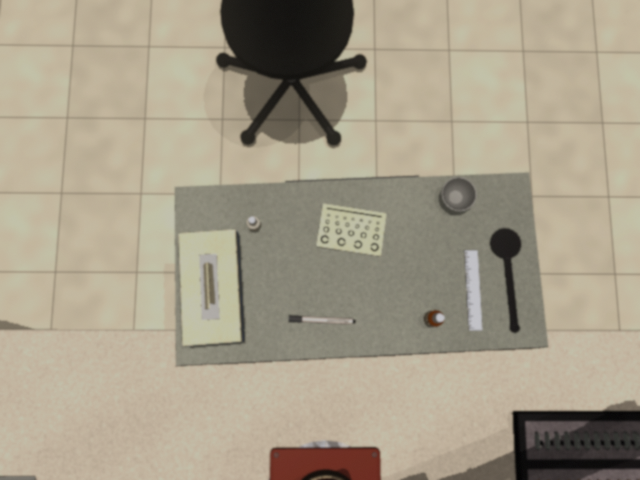

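The top view shows the chart at about (351,230), tilted slightly. The torch is nearer the robot at (322,320), the amber bottle at (434,318), the small bottle at (253,222) and the bowl at (458,195). The camera rotation is given as roll, pitch and yaw, so I'll fix the helper.

```bash
sed -i 's/X@np.array(p\["rotation"\]).T/X@Rot.from_euler("xyz",p["rotation"]).as_matrix().T/; 1a from scipy.spatial.transform import Rotation as Rot' h.py
python3 - <<'E'
from h import *
p=env.read_camera("top")
for n in ["stand","chart","drops_small","drops_tall","gallipot","torch","occluder","ruler","tissues"]:
    for o in env.outline_of(n,p)[:1]:
        w=world(p,o["mask"])
        if len(w)<10: continue
        R=cv2.minAreaRect((w[:,:2]*1000).astype(np.float32))
        print(n,round(o["p"],2),np.round(o["centre"]),len(w),"med",np.round(np.median(w,0),3),"z95",np.round(np.percentile(w[:,2],95),3),np.round(R[0]),np.round(R[1]),round(R[2],1), np.round(w.min(0),3),np.round(w.max(0),3))
        if n=="stand":
            t=w[abs(w[:,2]-np.median(w[:,2]))<.015]
            t=t[t[:,2]>.03]; R=cv2.minAreaRect((t[:,:2]*1000).astype(np.float32)); print("top",R)
            # far edge line
            L=[]
            for y in np.arange(t[:,1].min()+.03,t[:,1].max()-.03,.01):
                k=abs(t[:,1]-y)<.005; L.append((y,t[k,0].max()))
            L=np.array(L); print("far edge fit",np.polyfit(L[:,0],L[:,1],1), np.std(L[:,1]-np.polyval(np.polyfit(L[:,0],L[:,1],1),L[:,0])))
        if n=="chart": print(cv2.boxPoints(R).round())
E
```

```text
stand 0.97 [373. 270.] 51384 med [ 0.483 -0.099  0.049] z95 0.054 [ 600. -139.] [ 602. 1282.] 3.0 [ 0.28  -0.787 -0.768] [0.921 0.511 0.133]
top ((491.9117736816406, -70.40982055664062), (382.7747497558594, 784.7471923828125), 2.7766497135162354)
far edge fit [-0.04816979  0.67856999] 0.00078085527131639
chart 0.84 [349. 231.] 2695 med [ 0.568 -0.055  0.055] z95 0.06 [568. -55.] [139.  94.] 81.2 [ 0.516 -0.129  0.045] [0.623 0.016 0.064]
[[ 511. -117.]
 [ 604. -131.]
 [ 625.    6.]
 [ 532.   20.]]
drops_small 0.59 [254. 226.] 174 med [0.574 0.151 0.087] z95 0.113 [577. 156.] [33. 27.] 87.0 [0.564 0.139 0.049] [0.591 0.171 0.116]
drops_tall 0.63 [434. 319.] 306 med [ 0.379 -0.217  0.1  ] z95 0.136 [ 380. -230.] [36. 48.] 1.6 [ 0.362 -0.253  0.045] [ 0.398 -0.206  0.14 ]
gallipot 0.77 [459. 196.] 991 med [ 0.647 -0.289  0.065] z95 0.086 [ 645. -285.] [81. 79.] 16.9 [ 0.605 -0.329  0.043] [ 0.69  -0.246  0.094]
torch 0.84 [322. 319.] 419 med [0.376 0.01  0.062] z95 0.067 [377.   8.] [138.  13.] 87.9 [ 0.368 -0.061  0.052] [0.385 0.077 0.071]
occluder 0.95 [508. 255.] 1325 med [ 0.519 -0.393  0.054] z95 0.059 [ 464. -383.] [ 69. 221.] 85.2 [ 0.352 -0.424  0.046] [ 0.574 -0.355  0.062]
ruler 0.6 [474. 290.] 1085 med [ 0.44  -0.314  0.053] z95 0.058 [ 440. -314.] [168.  32.] 1.7 [ 0.356 -0.331  0.045] [ 0.524 -0.298  0.063]
tissues 0.86 [210. 289.] 6874 med [0.438 0.229 0.125] z95 0.132 [448. 242.] [241. 132.] 4.3 [0.326 0.167 0.044] [0.564 0.315 0.16 ]
```

Request:
apply_moves:
  series:
    - [85,30,-30,0,0,0,1]
    - [85,60,-60,0,0,0,3]
    - [85,89,-90,0,0,0,5]
    - [85,118,-120,0,0,0,7]
    - [85,147,-150,0,0,0,9]
    - [85,176,-180,0,0,0,11]
    - [85,206,-210,0,0,0,13]
    - [85,236,-240,0,0,0,14.2]
    - [85,265,-270,0,0,0,14.2]
    - [85,294,-300,0,0,0,14.2]
    - [85,324,-330,0,0,0,14.2]
    - [85,353,-360,0,0,0,14.2]
    - [85,383,-390,0,0,0,14.2]
    - [85,412,-420,0,0,0,14.2]
    - [85,432,-440,0,0,0,14.2]
    - [85,444,-452,10,0,0,14.2]
    - [85,444,-452,40,0,0,14.2]
    - [85,444,-452,80,0,0,14.2]
    - [85,444,-452,117,0,0,14.2]
    - [85,444,-452,135,0,0,14.2]

```text
t: 2.27
eef_pos: [0.4803, -0.0592, 0.1094]
tcp_rot: [-3.141, 0.004, 0.049]
contact_force: [-0.1, -0.6, -0.3]
finger_gap: 0.0851
finger_force: 0.0
```

Run:
```python
from h import *
p=env.read_camera("wrist"); cv2.imwrite("pics/w1.png",p["image"][:,:,::-1])
q=env.read_camera("side"); cv2.imwrite("pics/s1.png",q["image"][:,:,::-1])
s=env.sense(); print(s["eef_pos"],s["tcp_rot"])
for o in env.outline_of("chart",q)[:1]:
    w=world(q,o["mask"]); R=cv2.minAreaRect((w[:,:2]*1000).astype(np.float32)); print(o["p"],R)
```

```text
[ 0.48012989 -0.05923063  0.11034038] [-3.13995191  0.00575033  0.04915871]
0.59 ((442.25927734375, -315.0807189941406), (168.8068389892578, 29.19455337524414), 1.0699599981307983)
```

View pics/w1.png

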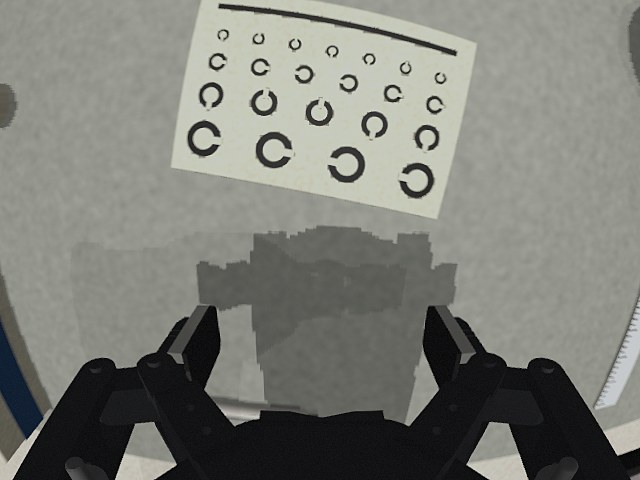

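View pics/s1.png

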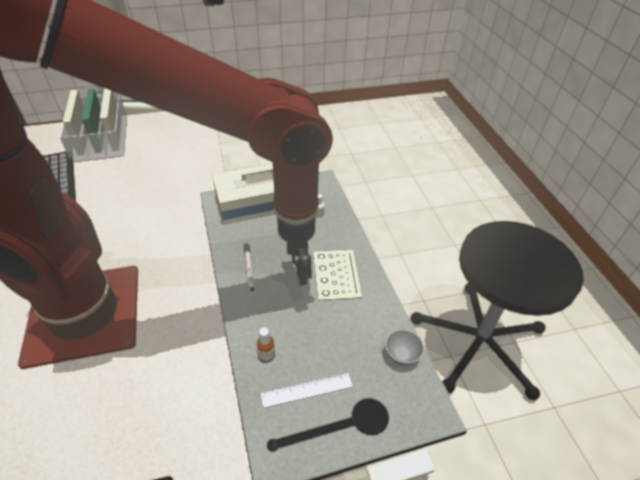

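The wrist view shows both fingertips, at (205,340) and (440,340), well clear behind the chart's near edge, which runs from (172,165) to (437,218). In the side view the path is clear (chart at about (338,275)); the network's chart hit there is actually the ruler, so I ignore it. Next I descend gently and feel for the table.

Request:
apply_moves:
  series:
    - [85,0,0,15,0,0,0]
    - [85,0,0,28,0,0,0]
    - [85,0,0,36,0,0,0]
    - [85,0,0,39,0,0,0]
    - [85,0,0,39,0,0,0]
    - [85,0,0,39,0,0,0]

```text
t: 2.92
eef_pos: [0.4832, -0.0596, 0.0754]
tcp_rot: [3.141, -0.001, 0.049]
contact_force: [0.2, 0.1, 0.9]
finger_gap: 0.0849
finger_force: 0.0
```

Request:
apply_moves:
  series:
    - [85,0,0,1,0,0,0]
    - [85,0,0,2,0,0,0]
    - [85,0,0,2,0,0,0]

```text
t: 3.17
eef_pos: [0.4827, -0.0595, 0.0726]
tcp_rot: [3.141, -0.001, 0.049]
contact_force: [-0.7, -0.5, 0.0]
finger_gap: 0.085
finger_force: 0.0
```

Request:
apply_moves:
  series:
    - [85,0,0,1.5,0,0,0]
    - [85,0,0,3,0,0,0]
    - [85,0,0,3,0,0,0]

```text
t: 3.42
eef_pos: [0.4823, -0.0595, 0.0691]
tcp_rot: [-3.141, 0.0, 0.049]
contact_force: [-0.3, -0.5, 0.0]
finger_gap: 0.0851
finger_force: 0.0
```

Request:
apply_moves:
  series:
    - [85,0,0,1,0,0,0]
    - [85,0,0,2,0,0,0]
    - [85,0,0,2,0,0,0]

```text
t: 3.67
eef_pos: [0.4824, -0.0595, 0.0671]
tcp_rot: [-3.141, 0.0, 0.049]
contact_force: [0.7, -1.1, -0.2]
finger_gap: 0.085
finger_force: 0.0
```

Run:
```python
from h import *
p=env.read_camera("side"); I=p["image"][220:320,240:380,::-1]; cv2.imwrite("pics/s2.png",cv2.resize(I,None,fx=5,fy=5,interpolation=cv2.INTER_CUBIC))
s=env.sense(); print(s["eef_pos"],s["contact_force"])
```

```text
[ 0.48239356 -0.05946377  0.06720792] [ 0.49929813 -0.30995482 -0.5826879 ]
```

View pics/s2.png

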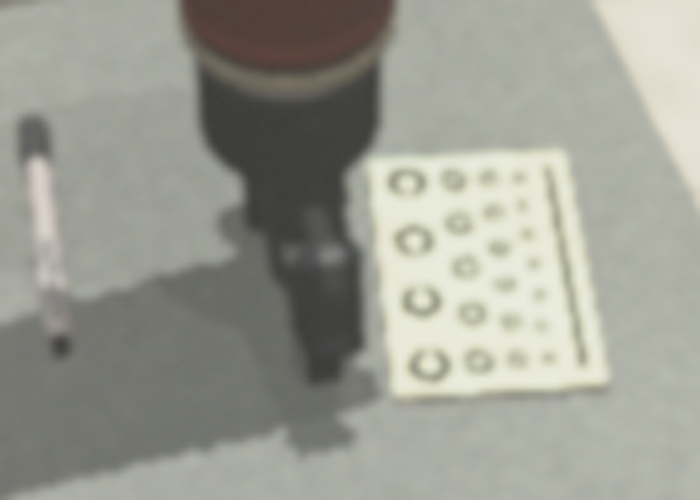

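The side crop shows the fingertip at (325,380) still separated from its shadow, about 10 mm above the table. That means the open tips stand only about 4 mm ahead of the TCP, so I keep descending.

Request:
apply_moves:
  series:
    - [85,0,0,4,0,0,0]
    - [85,0,0,7,0,0,0]
    - [85,0,0,9,0,0,0]
    - [85,0,0,9,0,0,0]

```text
t: 4.05
eef_pos: [0.4821, -0.0594, 0.0577]
tcp_rot: [-3.141, 0.001, 0.049]
contact_force: [-0.5, -0.3, 0.6]
finger_gap: 0.0851
finger_force: 0.0
```

Request:
apply_moves:
  series:
    - [85,0,0,1,0,0,0]
    - [85,0,0,2,0,0,0]
    - [85,0,0,2,0,0,0]

```text
t: 4.3
eef_pos: [0.4824, -0.0594, 0.0562]
tcp_rot: [-3.142, 0.0, 0.049]
contact_force: [-1.3, -0.1, 0.4]
finger_gap: 0.0851
finger_force: 0.0
```

Request:
apply_moves:
  series:
    - [85,4,0,0,0,0,0]
    - [85,8,0,0,0,0,0]
    - [85,11,0,0,0,0,0]
    - [85,14,0,0,0,0,0]
    - [85,17,0,0,0,0,0]
    - [85,20,0,0,0,0,0]
    - [85,23,0,0,0,0,0]
    - [85,26,0,0,0,0,0]
    - [85,29,0,0,0,0,0]
    - [85,32,0,0,0,0,0]
    - [85,35,0,0,0,0,0]
    - [85,38,0,0,0,0,0]
    - [85,41,0,0,0,0,0]
    - [85,44,0,0,0,0,0]
    - [85,47,0,0,0,0,0]
    - [85,50,0,0,0,0,0]
    - [85,53,0,0,0,0,0]
    - [85,56,0,0,0,0,0]
    - [85,58,0,0,0,0,0]
    - [85,58,0,0,0,0,0]

```text
t: 5.97
eef_pos: [0.5409, -0.0566, 0.0564]
tcp_rot: [-3.141, -0.0, 0.049]
contact_force: [-0.0, -0.2, 0.0]
finger_gap: 0.0851
finger_force: 0.0
```

Run:
```python
from h import *
p=env.read_camera("wrist"); cv2.imwrite("pics/w2.png",p["image"][:,:,::-1])
```

```text
(no output)
```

View pics/w2.png

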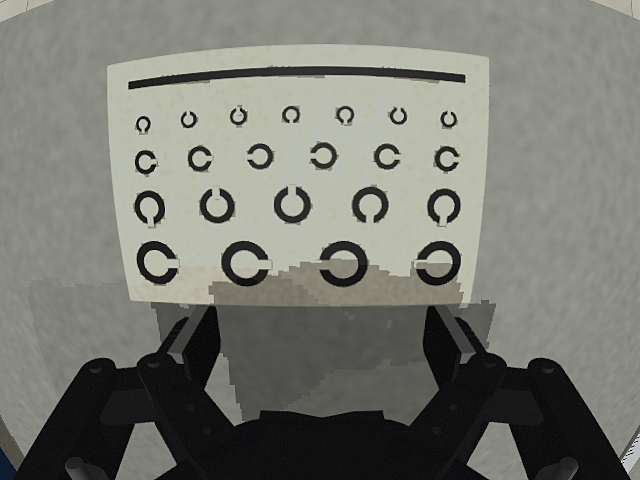

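The wrist view shows the chart flush against both fingertips, with its near edge running from (130,302) to (465,306), so it is square to the gripper. I continue the push and stop slightly short.

Request:
apply_moves:
  series:
    - [85,3,0,0,0,0,0]
    - [85,6,0,0,0,0,0]
    - [85,9,0,0,0,0,0]
    - [85,12,0,0,0,0,0]
    - [85,15,0,0,0,0,0]
    - [85,18,0,0,0,0,0]
    - [85,21,0,0,0,0,0]
    - [85,24,0,0,0,0,0]
    - [85,27,0,0,0,0,0]
    - [85,30,0,0,0,0,0]
    - [85,33,0,0,0,0,0]
    - [85,36,0,0,0,0,0]
    - [85,39,0,0,0,0,0]
    - [85,42,0,0,0,0,0]
    - [85,45,0,0,0,0,0]
    - [85,48,0,0,0,0,0]
    - [85,51,0,0,0,0,0]
    - [85,54,0,0,0,0,0]
    - [85,56,0,0,0,0,0]
    - [85,56,0,0,0,0,0]

```text
t: 7.68
eef_pos: [0.5968, -0.0538, 0.0563]
tcp_rot: [-3.141, -0.0, 0.049]
contact_force: [-0.2, 0.7, -0.8]
finger_gap: 0.085
finger_force: 0.0
```

```bash
cat > m.py <<'E'
from h import *
import sys
p=env.read_camera("top"); cv2.imwrite(sys.argv[1],p["image"][:,:,::-1])
s=env.sense(); print(s["eef_pos"],s["tcp_rot"],s["contact_force"])
o=env.outline_of("chart",p)[0]; w=world(p,o["mask"])
R=cv2.minAreaRect((w[:,:2]*1000).astype(np.float32)); print(o["p"],o["centre"],R,np.median(w[:,2]))
# signed distance past the far edge
yaw=np.arctan(.04817); u=np.array([np.cos(yaw),np.sin(yaw)])
d=(w[:,:2]-[.67857,0])@u*1000; v=(w[:,:2]@[-u[1],u[0]])*1000
A=[]
for b in np.arange(v.min()+12,v.max()-12,4):
    k=abs(v-b)<3; A.append((b,np.max(d[k]),np.min(d[k])))
A=np.array(A); print("lead",np.median(A[:,1]),"slope",np.polyfit(A[:,0],A[:,1],1)[0],"trail",np.median(A[:,2]),"v",v.min(),v.max())
E
python3 m.py pics/t2.png
```

```text
[ 0.59657961 -0.05380566  0.05627806] [-3.14143586e+00 -1.30963980e-04  4.89982168e-02] [-0.64252477 -0.27014686 -0.80705843]
0.55 [318.7, 188.7] ((758.8697509765625, 8.334745407104492), (313.1072692871094, 49.14434051513672), 2.406702995300293) 0.05530108062958994
lead 17.936602325042255 slope -0.029483153223946686 trail -57.36871322151495 v -53.718374074225544 -3.120792068527789
```

View pics/t2.png

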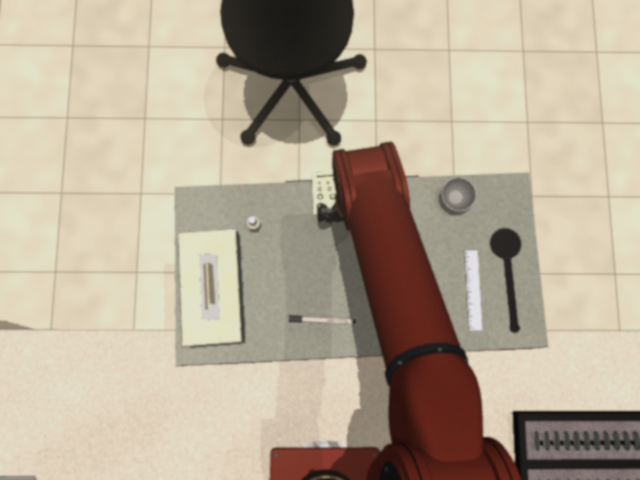

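The arm hides most of the chart in this view; only the strip at about (322,190) shows. The TCP position puts the overhang near 2 cm. I push 7 mm more, back off, lift and move the arm aside for a clear look.

Request:
apply_moves:
  series:
    - [85,2,0,0,0,0,0]
    - [85,4,0,0,0,0,0]
    - [85,6,0,0,0,0,0]
    - [85,7,0,0,0,0,0]
    - [85,7,0,0,0,0,0]
    - [85,4,0,0,0,0,0]
    - [85,-5,0,0,0,0,0]
    - [85,-20,0,0,0,0,0]
    - [85,-30,0,-10,0,0,0]
    - [85,-35,0,-40,0,0,0]
    - [85,-40,0,-75,0,0,0]
    - [85,-50,15,-110,0,0,0]
    - [85,-70,40,-130,0,0,0]
    - [85,-90,70,-140,0,0,0]
    - [85,-110,100,-140,0,0,0]
    - [85,-125,130,-140,0,0,0]
    - [85,-130,155,-140,0,0,0]
    - [85,-130,170,-140,0,0,0]
    - [85,-130,170,-140,0,0,0]

```text
t: 9.37
eef_pos: [0.4736, -0.2335, 0.1962]
tcp_rot: [3.141, 0.0, 0.044]
contact_force: [-0.1, -0.1, 0.0]
finger_gap: 0.0852
finger_force: 0.0
```

```bash
python3 m.py pics/t3.png
```

```text
[ 0.47442659 -0.2310131   0.19612088] [-3.14137577e+00  6.27643821e-05  4.63630067e-02] [ 0.23653332  0.44034775 -0.1425446 ]
0.79 [342.4, 190.5] ((657.9328002929688, -41.47923278808594), (97.0518798828125, 140.35150146484375), 2.1247406005859375) 0.055217636891573774
lead 24.418489952105908 slope 0.022621852838585404 trail -69.85998826947116 v -143.100746637428 -3.0841595130233825
```

View pics/t3.png

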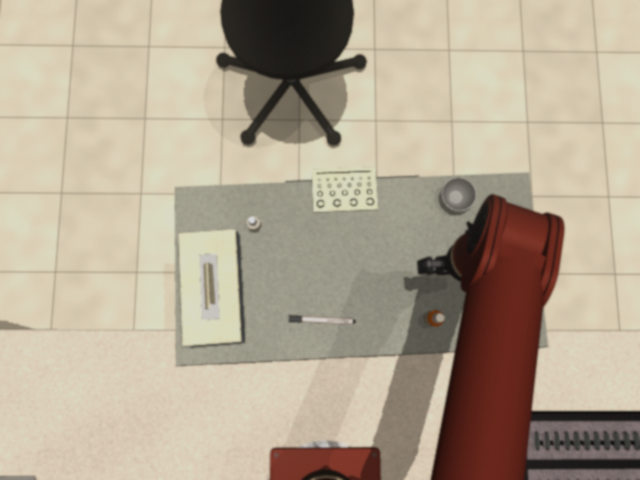

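The clear view shows the chart square to the far edge, with its leading edge at about row 171 and the table edge at about row 180. Estimates put the overhang at 25–27 mm. I'll refine that at sub-pixel level from the same picture.

Run:
```python
import cv2,numpy as np
I=cv2.imread("pics/t3.png").astype(int)
for c in (250,270,300,325,345,365,390,410,430): print(c,[int(x) for x in I[164:190,c].mean(1)])
for c in (325,345,365): print(c,[int(x) for x in I[204:218,c].mean(1)])
```

```text
250 [198, 198, 199, 200, 200, 200, 200, 201, 201, 201, 202, 201, 202, 203, 204, 203, 204, 204, 198, 182, 161, 149, 147, 146, 145, 144]
270 [205, 204, 204, 203, 203, 202, 202, 201, 200, 200, 199, 199, 199, 199, 199, 199, 200, 195, 180, 158, 145, 142, 143, 146, 146, 146]
300 [194, 195, 195, 195, 196, 196, 196, 196, 197, 197, 197, 197, 198, 197, 191, 169, 139, 128, 138, 145, 147, 149, 149, 149, 149, 148]
325 [207, 205, 206, 206, 206, 204, 199, 181, 153, 154, 182, 199, 204, 202, 197, 194, 198, 202, 205, 205, 205, 205, 205, 206, 206, 206]
345 [205, 204, 203, 201, 201, 203, 193, 163, 139, 165, 195, 205, 202, 191, 178, 179, 191, 202, 207, 207, 205, 204, 206, 206, 202, 189]
365 [204, 202, 198, 199, 202, 195, 165, 137, 160, 192, 204, 205, 205, 205, 204, 205, 206, 205, 204, 201, 202, 203, 204, 205, 202, 200]
390 [199, 199, 198, 198, 199, 199, 198, 198, 199, 198, 195, 179, 151, 127, 133, 146, 152, 153, 154, 155, 155, 153, 150, 150, 152, 155]
410 [198, 198, 199, 199, 199, 199, 199, 200, 200, 199, 189, 161, 132, 130, 144, 151, 152, 153, 154, 154, 154, 153, 151, 150, 150, 150]
430 [205, 205, 204, 203, 202, 202, 202, 201, 200, 198, 196, 188, 170, 154, 148, 147, 146, 148, 149, 149, 147, 145, 145, 145, 145, 146]
325 [193, 195, 200, 204, 206, 206, 196, 169, 143, 142, 146, 145, 144, 143]
345 [206, 206, 206, 204, 203, 195, 170, 146, 144, 148, 149, 149, 150, 153]
365 [196, 202, 205, 204, 196, 170, 143, 142, 148, 149, 149, 148, 147, 149]
```

Run:
```python
import numpy as np
from scipy.spatial.transform import Rotation as Rot
R=Rot.from_euler("xyz",[-2.97090085,-0.02283274,-1.57043805]).as_matrix();P=np.array([0.34852424,0.04106584,1.32685066])
def pr(c,r,z):
    d=R@np.array([(c-320.0121)/600.897,(r-230.0509)/600.897,1]); return (P+d*(z-P[2])/d[2])[:2]
E=[pr(c,r,.05) for c,r in ((250,183.3),(270,182.4),(430,175.8))]
T=[pr(c,r,.053) for c,r in ((325,210.7),(345,209.8),(365,208.9))]
e=np.polyfit([a[1] for a in E],[a[0] for a in E],1);t=np.polyfit([a[1] for a in T],[a[0] for a in T],1)
m=T[1]; print(e,t,"gap mm",(np.polyval(e,m[1])-m[0])/np.hypot(1,e[0])*1000)
```

```text
[-0.04898278  0.67959476] [-0.05095049  0.6107717 ] gap mm 68.65795289064778
```

The overhang is about 26 mm and the chart is square within about 0.1°. I return along the same path and nudge it about 4 mm further.

Request:
apply_moves:
  series:
    - [85,5,-25,0,0,0,0]
    - [85,20,-55,0,0,0,0]
    - [85,40,-85,0,0,0,0]
    - [85,60,-115,0,0,0,0]
    - [85,78,-145,15,0,0,0]
    - [85,88,-162,35,0,0,0]
    - [85,95,-170,60,0,0,0]
    - [85,98,-170,90,0,0,0]
    - [85,100,-170,115,0,0,0]
    - [85,100,-170,130,0,0,0]
    - [85,103,-170,138,0,0,0]
    - [85,105,-170,140,0,0,0]
    - [85,110,-170,140,0,0,0]
    - [85,115,-170,140,0,0,0]
    - [85,120,-170,140,0,0,0]
    - [85,125,-170,140,0,0,0]
    - [85,128,-170,140,0,0,0]
    - [85,130,-170,140,0,0,0]
    - [85,130,-170,140,0,0,0]

```text
t: 11.05
eef_pos: [0.5969, -0.0539, 0.0565]
tcp_rot: [-3.141, -0.0, 0.049]
contact_force: [-0.4, -1.4, -0.5]
finger_gap: 0.085
finger_force: 0.0
```

Request:
apply_moves:
  series:
    - [85,2,0,0,0,0,0]
    - [85,4,0,0,0,0,0]
    - [85,6,0,0,0,0,0]
    - [85,8,0,0,0,0,0]
    - [85,9.5,0,0,0,0,0]
    - [85,10.5,0,0,0,0,0]
    - [85,10.5,0,0,0,0,0]
    - [85,8,0,0,0,0,0]
    - [85,-5,0,0,0,0,0]
    - [85,-20,0,0,0,0,0]
    - [85,-30,0,-10,0,0,0]
    - [85,-35,0,-40,0,0,0]
    - [85,-40,0,-75,0,0,0]
    - [85,-50,15,-110,0,0,0]
    - [85,-70,40,-130,0,0,0]
    - [85,-90,70,-140,0,0,0]
    - [85,-110,100,-140,0,0,0]
    - [85,-125,130,-140,0,0,0]
    - [85,-130,160,-140,0,0,0]
    - [85,-130,170,-140,0,0,0]

```text
t: 12.72
eef_pos: [0.4725, -0.2353, 0.1966]
tcp_rot: [3.139, 0.0, 0.043]
contact_force: [-0.5, -0.3, 0.2]
finger_gap: 0.0849
finger_force: 0.0
```

```bash
python3 m.py pics/t4.png
```

```text
[ 0.47324369 -0.23511816  0.19635759] [3.13984848e+00 2.24883741e-04 4.26351373e-02] [ 0.28968935 -2.46235163  0.39996308]
0.73 [343.2, 188.0] ((774.167236328125, -36.0556640625), (322.5901184082031, 139.9328155517578), 2.6228253841400146) 0.05529809480796155
lead 27.928383663588264 slope -0.37294644291052104 trail -66.77971270157904 v -142.9984006409752 -3.025160703482408
```

View pics/t4.png

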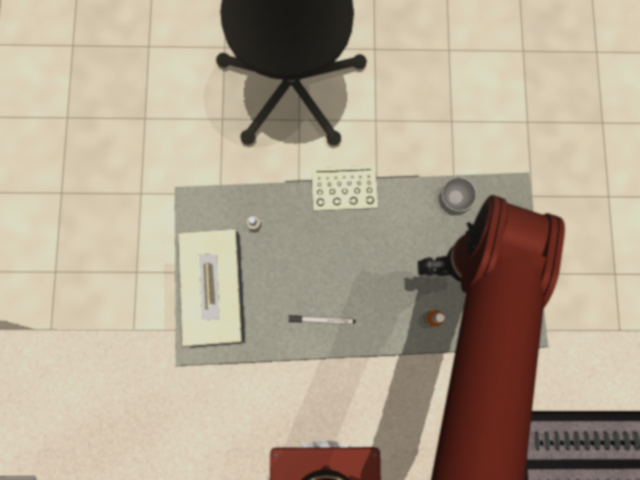

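The final view shows the chart flat, square and about 29–30 mm past the edge (trailing edge at row 209, table edge at row 179). The bystanders in view are where they were, and the arm is clear, so I hand in.

```bash
python3 -c "
from bench import env
print(env.close_job())"
```

```text
the job is handed in; nothing more can be done
None
```

I pushed the chart, without gripping or lifting it, until about 3 cm (29–30 mm by my measurement) stuck out past the far edge, long side leading and square. It was lying flat; the arm was clear and the other items in view undisturbed when I handed the job in at about 13 s.

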